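# Free the locked date stamp and stamp the booklet

## Task

The date-stamp stand on the library desk is locked: unscrew its hand nut, which has a left-hand thread (the usual loosening direction only tightens it), far enough to free the steel fork, and swing the fork by its post well clear of the stamp. Then stamp the booklet: press the round plunger head down to its stop, firmly but without ramming it, hold it there a moment and let it come back up. Leave the fork swung out and the nut loose, and do not push the other things on the desk around.

Things in the scene. Friction and masses are not known exactly. Their poses are not given: they have to be found in the camera images.
- stand: Green steel stamping stand, fixed; its place and yaw vary. Origin on the desk under its centre; x to its back (front faces -x), y to its left, z up. Base 180 x 210 mm with a booklet; above, a deck 95 x 200 mm, its top at 110 mm, open in front. In its x, y the nut's upright stud is at (0, -55) mm, the plunger's axis at (0, 50) mm; the fork lies on the deck between them.
- nut_grip (a point): On the stud's axis, in the hand nut's grip: a dark upright steel bar 58 mm long (point x), 16 mm thick (point y; grip it across this), 38 mm tall: top 15 mm above this point, foot 23 mm below; under it a collar (radius 15 mm, 6 mm high) and the clamp washer. It turns with the nut and rises 8 mm per turn loosened; stays on the stud. Friction 0.22 N m holds it where it is left.
- nut (a joint): Nut angle, rad. 0: fully tight, a hard stop. Grows CLOCKWISE seen from above, which (left-hand thread) loosens and raises it; anticlockwise tightens. Stop at 5.4. Starts between 0 and 0.6. A pin on the washer under the nut locks the fork by a slot until about 3.8; from 4.2 on the fork is surely free.
- fork_post (a point): On the axis of the fork's upright post: a steel pin 12 mm in diameter, top 16 mm above this point, foot 28 mm below on the fork's flat arm. The fork turns about the nut's stud, the post 119 mm from the stud's axis. While locked it stands 56 mm in front of the plunger's axis. Site turns with the fork.
- fork (a joint): Swing of the fork about the stud, rad. 0: its prongs straddle the plunger rod under the head, which then cannot go down. Grows as the fork swings to the front of the stand (anticlockwise from above), stop at 0.9; prongs clear of the head from 0.4. Moves only once the nut has freed it, then stays where left (about 1 N at the post).
- plunger_top (a point): Centre of the flat top of the plunger's round steel head, 48 mm in diameter and 18 mm thick, 151 mm above the desk when up. Press it straight down.
- plunger (a joint): How far the plunger is pressed, m: 0 up, hard stop at 0.018 where the stamp rests on the booklet. A spring pushes it back up: about 5 N at the start, 13 N at the stop; more than about 50 N on the head would damage the stamp.
- bell: Bystander: a steel desk bell, 76 mm wide; origin at its underside. To be left alone.
- inkpad: Bystander: a black ink pad tin; origin at its underside. To be left alone.
- glue: Bystander: a small white glue bottle; origin at its underside. To be left alone.
- tape: Bystander: a roll of tape lying flat; origin at its underside. To be left alone.
- folder_tool: Bystander: a flat bone folder in front of the stand; origin at its underside. To be left alone.
- pencup: Bystander: an empty dark steel cup; origin at its underside. To be left alone.

How it is judged:
By the outcome, as a careful person would: the job done as asked, in the order asked, and still so for the second after the job is handed in, with the robot touching nothing.
It also fails if it takes over 72 s, if anything falls off the work surface, if the arm or the gripper's body presses on something with over 40 N, if the wrist force passes 120 N, or if a joint passes its speed limit or range.

## Robot

A 6-joint arm with a two-finger parallel gripper is mounted at the origin on the work surface. World frame = base frame: x ahead of the robot, y to its left, z up, the work surface at z = 0. Lengths are in m, angles in rad, forces in N, time in s.
With the tool pointing down it reaches from about 0.375 to 0.975 m from the base axis. Payload 3.8 kg.
Tool frame: the origin (TCP) lies midway between the tips of the shut fingers; the grasp point (between the pads) lies 19 mm behind it; z points along the fingers, y is the line along which they close (so a half turn about z gives the same grasp; the last joint's range is limited). The gripper opens to 85 mm and grips with 20 to 120 N. Pads are 22 mm wide; open, the fingers measure 114 mm over their backs; the gripper's body (76 mm by 85 mm) begins 54 mm behind the grasp point. The pads swing forward as they close: fully open they stand 13 mm farther back than shut.
Start: joints at [-1.305, 0.264, 1.604, -0, 1.274, -0.037], TCP at [0.201, -0.644, 0.231] pointing down, gripper open.
Joint ranges: [-2.63, 2.63], [-0.94, 2.18], [0.31, 2.57], [-1.31, 4.45], [0, 2.66], [-2.55, 2.55]. Speed limits (rad/s): [2.57, 2.57, 3.14, 3.14, 3.14, 3.14].

## Interface

Orientations are given as a rotation vector (axis times angle).
In Python, from workcell import bot gives the robot as it stands.
- The arm moves only by the tool step_arm, never from a script. Its argument "motion" is a list of rows, each a list of 5 numbers: the finger opening in cm, from 0 to 8.54, then the shift along the tool's x, y, z in cm, then the turn about the tool's z in degrees. In form: [[claw, dx, dy, dz, twist], ...]. A call has 1 to 20 rows; each row is the pose to reach, as a shift and turn from the pose commanded when the call began, along the tool's axes at that moment; what a row does not reach only later rows make up. A row lasts 1/10 s, in which the tool goes at most 50 mm and 8.59 degrees, less where a joint would pass 70% of its speed; a pose out of reach is approached as far as the arm can. A call with a gripper value outside its range is refused whole. The fingers move at their own pace and stop on an object; "force" is the grip in N (left out, the last holds). Time passes only in rows, so rows that repeat a pose let the fingers close. It gives the time, the measured TCP pose, the force, the opening and the grip force at its end, in the units of the state.
- bot.read_state(): the state, without advancing time (a new reading comes with each control period).
- bot.read_camera(name): name is "side" or "top"; returns (picture, depth): 384x512x3 uint8, red, green, blue; 384x512 float32, m along the optical axis (not along the pixel's ray), 0 where there is no reading.
- bot.calibration(name): a dict with "mtx" (3x3 intrinsics, pixels), "k1" (the pictures are not rectified: a ray, as slopes to the right and down, at radius r is drawn at 1 + k1 r^2 times it, then the intrinsics apply), "origin" and "orientation" of the camera in the world. Camera axes: x right, y up, looking along -z (the intrinsics and any distortion apply to the point x, -y, -z); pixel columns grow to the right and rows downward; lengths in m; the calibration is good to about 2 mm. A picture is of the moment at which its call begins. calibration takes no time and is no camera call.
- bot.finish_job(): hands the job in; it is judged then, once.
The state is a dict: "time": time; "q": joint angles; "joint_vel": joint speeds; "joint_torque": joint torques, N m; "tool_pos": TCP position; "tcp_rot": TCP orientation; "wrist_force": force on the tool from outside, world axes, zero at the start; "torque": the same for the moment, N m; "width": opening from 0.0 (shut) to 1.0 (fully open); "grip_force": force on a finger pad.
Only numpy, scipy, OpenCV 4.12 (cv2) and the standard library are available. Lean on these libraries where they do the work, as an engineer would, in place of code of your own. Each camera call takes 0.05 s, during which the arm holds its last target. There are 200 camera calls.

## Working session

There is one attempt and no reset: what is moved stays moved. The work goes in short steps, Python scripts to look and compute and a tool call to move; the robot and the scene stay as the last step left them, time stands still between calls to the robot, and variables do not carry over. Pictures are saved under pics/ and viewed, at most 10 in all, crops included, and the job is handed in when it is done.

Besides the shell and the picture viewer there is one more tool, called after ">>>" as name(argument=value, ...) on one line, values as JSON. step_arm: Moves the arm, as the interface text tells. Its arguments: {"type":"object","properties":{"motion":{"type":"array","items":{"type":"array","items":{"type":"number"}}},"force":{"type":"number"}},"required":["motion"]}

```bash
mkdir -p pics; cat > h.py <<'E'
import numpy as np, cv2
from scipy.spatial.transform import Rotation as R
from workcell import bot
def cal(n):
    c=bot.calibration(n); o=np.array(c["orientation"],float)
    M=o if o.shape==(3,3) else R.from_rotvec(o).as_matrix()
    return np.array(c["mtx"],float),float(c["k1"]),np.array(c["origin"],float),M
def ray(n,uv):
    K,k,o,M=cal(n); uv=np.atleast_2d(uv).astype(float)
    p=cv2.undistortPoints(uv[:,None],K,np.array([k,0,0,0.]))[:,0]
    return o,np.c_[p[:,0],-p[:,1],-np.ones(len(p))]@M.T
def plane(n,uv,z):
    o,d=ray(n,uv); return o+d*((z-o[2])/d[:,2])[:,None]
def cloud(n,dep):
    h,w=dep.shape; v,u=np.mgrid[:h,:w]
    o,d=ray(n,np.c_[u.ravel(),v.ravel()]); return (o+d*dep.reshape(-1,1)).reshape(h,w,3)
def px(n,P):
    K,k,o,M=cal(n); c=(np.atleast_2d(P)-o)@M; c=c*[1,-1,-1]
    return cv2.projectPoints(c,np.zeros(3),np.zeros(3),K,np.array([k,0,0,0.]))[0][:,0]
E
python3 - <<'E'
from h import *
ims=[]
for n in("top","side"):
    p,d=bot.read_camera(n); np.savez(f"{n}0.npz",p=p,d=d); cv2.imwrite(f"pics/{n}0.png",p[...,::-1])
    print(n,bot.calibration(n)["origin"],bot.calibration(n)["orientation"],(d>0).mean())
print(bot.read_state())
E
```

```text
top [0.46399316 0.04659797 1.11740466] [ 0.0929865  -0.12346884 -1.55960421] 0.996124267578125
side [ 0.69755156 -0.65355138  0.61956107] [0.96382397 0.05310135 0.0605066 ] 0.99609375
{'time': 0.1, 'q': array([-1.30490759e+00,  2.64698994e-01,  1.60526663e+00,  3.29566826e-06,
        1.27371189e+00, -3.69055601e-02]), 'joint_vel': array([-7.84354586e-05, -1.47311154e-03, -3.06699487e-03,  4.15029822e-04,
        5.33152485e-04,  4.81248768e-04]), 'joint_torque': array([ 9.94586699e-04, -5.16704428e+01, -3.68588948e+01,  1.36797684e-05,
        6.22638894e-03, -3.84109615e-05]), 'tool_pos': array([ 0.20109457, -0.64363849,  0.2300565 ]), 'tcp_rot': array([-3.10360933e+00, -4.73499330e-01,  3.68970020e-04]), 'wrist_force': array([ 0.00872676, -0.52120908, -0.24751585]), 'torque': array([-0.01457596, -0.02796944, -0.0344857 ]), 'grip_force': 0.0, 'width': 1.0001859652556973}
```

View pics/top0.png

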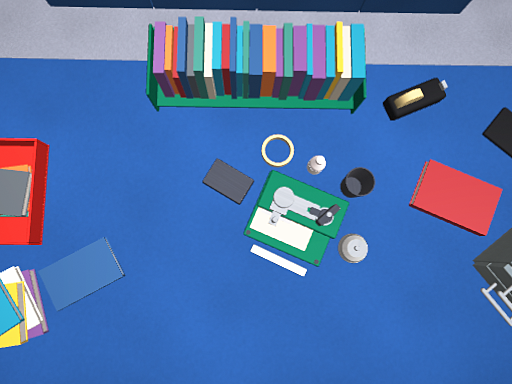

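View pics/side0.png

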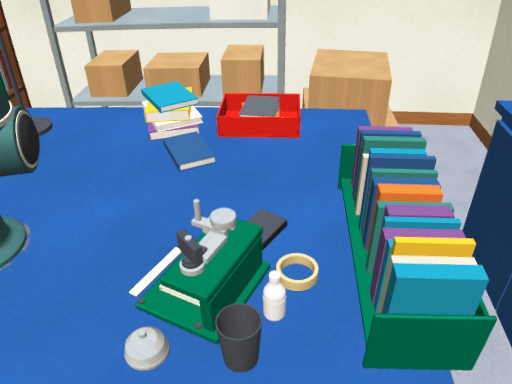

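The top view shows the stand centred near (297,218), the plunger head at (283,197), the nut bar at (327,214) and the post at (275,217). The side view shows the same, with the cup and bell close to the nut.

```bash
python3 - <<'E'
from h import *
z=np.load("top0.npz"); p,d=z["p"],z["d"]; C=cloud("top",d)
z2=np.load("side0.npz"); C2=cloud("side",z2["d"])
hsv=cv2.cvtColor(p,cv2.COLOR_RGB2HSV); 
box=np.zeros(d.shape,bool); box[165:270,240:352]=1
Z=C[...,2]
# head: z 0.143..0.157 
m=box&(abs(Z-.151)<.006); 
n,l,s,c=cv2.connectedComponentsWithStats(m.astype(np.uint8))
for i in range(1,n):
    if s[i,4]>5: print("z~.151",c[i],s[i],np.median(C[l==i],0))
m=box&(Z>.158)
n,l,s,c=cv2.connectedComponentsWithStats(m.astype(np.uint8))
for i in range(1,n):
    if s[i,4]>2:
        P=C[l==i]; w,v=np.linalg.eigh(np.cov(P[:,:2].T)) if len(P)>3 else (0,np.zeros((2,2)))
        print("hi",c[i],s[i],P.min(0),P.max(0),np.median(P,0),"axis",np.degrees(np.arctan2(v[1,1],v[0,1])))
# deck by height
g=(hsv[...,0]>60)&(hsv[...,0]<90)&(hsv[...,1]>120)
m=box&(abs(Z-.11)<.006)&g
print("deck",cv2.minAreaRect((C[m][:,:2]*1000).astype(np.float32)))
m=box&g&(Z<.03); print("base",cv2.minAreaRect((C[m][:,:2]*1000).astype(np.float32)), np.median(Z[m]))
# side cloud near stand high stuff
P=C2.reshape(-1,3); 
for lo in np.arange(.14,.21,.01):
    q=P[(P[:,2]>lo)&(P[:,2]<lo+.01)&(P[:,0]>.3)&(P[:,0]<.55)&(P[:,1]>-.2)&(P[:,1]<.08)]
    print(round(lo,2),len(q),q.min(0) if len(q) else '',q.max(0) if len(q) else '')
big=cv2.resize(p[160:280,230:380],None,fx=5,fy=5,interpolation=cv2.INTER_CUBIC); cv2.imwrite("pics/c1.png",big[...,::-1])
# things around
m=(Z>.01)&(Z<.3); m[:130]=0; m[280:]=0; m[:,:190]=0; m[:,380:]=0
n,l,s,c=cv2.connectedComponentsWithStats(m.astype(np.uint8))
for i in range(1,n):
    if s[i,4]>30: P=C[l==i]; print("obj",c[i].round(),P.min(0).round(3),P.max(0).round(3))
E
```

```text
z~.151 [283.0377907  196.96511628] [273 187  21  21 344] [ 0.57895863 -0.04242237  0.1519316 ]
z~.151 [322.5 213.5] [320 211   6   6   6] [ 0.54233873 -0.13144405  0.15211292]
hi [327.39423077 214.57692308] [316 204  24  22 208] [ 0.51516463 -0.16369333  0.1601146 ] [ 0.56196639 -0.11407003  0.18209843] [ 0.53727743 -0.13793043  0.17649485] axis 131.83491562066493
hi [273.90909091 219.09090909] [272 217   5   5  22] [ 0.523491   -0.02530127  0.15927121] [ 0.53249388 -0.01650905  0.17051189] [ 0.52803622 -0.02084962  0.16655644] axis 134.15808693165752
deck ((569.2796630859375, -92.37101745605469), (199.62612915039062, 95.05545806884766), 66.53118896484375)
base ((542.8226928710938, -90.56088256835938), (222.40383911132812, 187.30343627929688), 67.23738098144531) 0.016244134848092506
0.14 72 [ 0.51988196 -0.15973747  0.14006138] [ 0.54927573 -0.02096841  0.14973641]
0.15 83 [ 0.51902514 -0.15978508  0.15026129] [ 0.54952596 -0.01980293  0.15996629]
0.16 90 [ 0.51886898 -0.1604182   0.16006041] [ 0.54995759 -0.01640221  0.16993063]
0.17 178 [ 0.51838281 -0.15763575  0.17004715] [ 0.54993138 -0.11594591  0.17997126]
0.18 4 [ 0.53889203 -0.14087048  0.18011175] [ 0.54573181 -0.13595391  0.18057816]
0.19 0  
0.2 0  
obj [277. 150.] [ 0.676 -0.078  0.01 ] [0.758 0.003 0.032]
obj [316. 165.] [ 0.656 -0.154  0.01 ] [ 0.694 -0.116  0.105]
obj [228. 181.] [0.576 0.023 0.01 ] [0.693 0.155 0.032]
obj [359. 182.] [ 0.591 -0.271  0.011] [ 0.661 -0.197  0.101]
obj [295. 218.] [ 0.42  -0.201  0.01 ] [0.664 0.048 0.182]
obj [353. 248.] [ 0.431 -0.267  0.01 ] [ 0.502 -0.195  0.056]
```

View pics/c1.png

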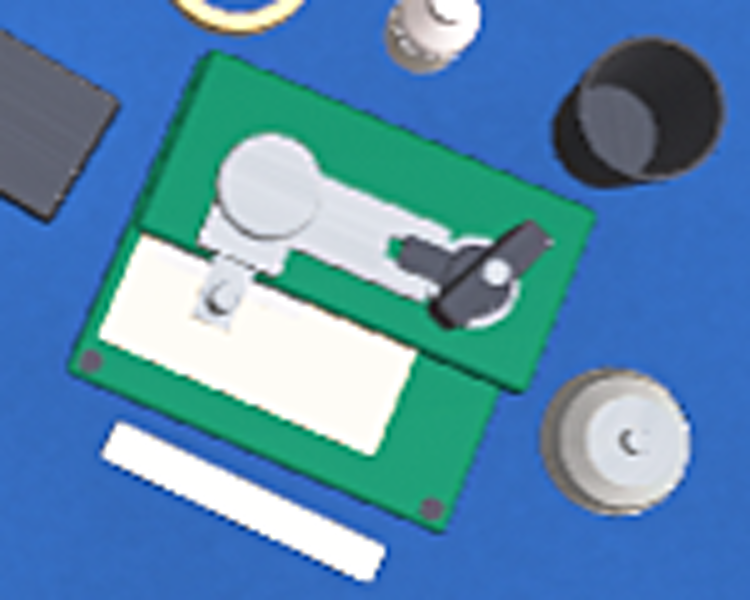

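The crop shows the nut bar running from about (445,315) to (540,235), the head at (270,185) and the post at (220,297). The nut computed from the head and deck axis matches the measured bar centre.

```bash
cat >> h.py <<'E'
NUT=np.array([.537,-.138]); PL=np.array([.579,-.0424])
def go(x,y,z,ang=None):
    "shift (cm, tool axes) and twist (deg) to a TCP position and tool-y angle"
    s=bot.read_state(); M=R.from_rotvec(s["tcp_rot"]).as_matrix()
    a=np.degrees(np.arctan2(M[1,1],M[0,1]))
    print("shift",(M.T@(np.array([x,y,z])-s["tool_pos"])*100).round(2),"yang",a.round(1),
      "twist",None if ang is None else round(a-ang,1),"q6deg",np.degrees(s["q"][5]).round(1),"F",s["wrist_force"].round(1),"tz",s["torque"].round(2),"tilt",M[:,2].round(3),"pos",s["tool_pos"].round(4),"t",round(s["time"],2),"w",round(s["width"],3),"g",round(s["grip_force"],1))
def bar(a,b):
    Q=[]
    for n,f in(("top",a),("side",b)):
        P=cloud(n,f).reshape(-1,3); q=P[(P[:,2]>.162)&(P[:,2]<.195)&(np.hypot(*(P[:,:2]-NUT).T)<.04)]
        h=np.percentile(q[:,2],90); t=q[abs(q[:,2]-h)<.004]; r=cv2.minAreaRect((t[:,:2]*1000).astype(np.float32))
        w,v=np.linalg.eigh(np.cov(t[:,:2].T)); print(n,len(t),"h",h.round(4),r,"pca",np.degrees(np.arctan2(v[1,1],v[0,1])).round(1))
E
python3 - <<'E'
from h import *
bar(np.load("top0.npz")["d"],np.load("side0.npz")["d"])
go(*NUT,.231,41)
E
```

```text
top 140 h 0.1793 ((538.7493286132812, -139.11322021484375), (15.382389068603516, 55.59577560424805), 41.135643005371094) pca 131.2
side 233 h 0.1782 ((541.7026977539062, -140.08702087402344), (14.779045104980469, 58.197113037109375), 41.825321197509766) pca 132.7
shift [ 4.714e+01 -3.825e+01 -1.000e-02] yang -72.7 twist -113.7 q6deg -2.1 F [ 0.  -0.5 -0.2] tz [-0.01 -0.03 -0.03] tilt [-0.001  0.002 -1.   ] pos [ 0.2011 -0.6436  0.2301] t 0.1 w 1.0 g 0.0
```

>>> step_arm(motion=[[8.5,47.3,-38.1,0,-114.4],[8.5,47.3,-38.1,0,-114.4],[8.5,47.3,-38.1,0,-114.4],[8.5,47.3,-38.1,0,-114.4],[8.5,47.3,-38.1,0,-114.4],[8.5,47.3,-38.1,0,-114.4],[8.5,47.3,-38.1,0,-114.4],[8.5,47.3,-38.1,0,-114.4],[8.5,47.3,-38.1,0,-114.4],[8.5,47.3,-38.1,0,-114.4],[8.5,47.3,-38.1,0,-114.4],[8.5,47.3,-38.1,0,-114.4],[8.5,47.3,-38.1,0,-114.4],[8.5,47.3,-38.1,0,-114.4],[8.5,47.3,-38.1,0,-114.4],[8.5,47.3,-38.1,0,-114.4],[8.5,47.3,-38.1,0,-114.4],[8.5,47.3,-38.1,0,-114.4]], force=40)

```text
time: 1.9
tool_pos: [0.5389, -0.1401, 0.2313]
tcp_rot: [-1.286, -2.866, -0.0]
wrist_force: [0.0, 0.5, -0.4]
width: 0.993
grip_force: 0.0
```

```bash
python3 - <<'E'
from h import *
go(.539,-.1393,.146,41.7)
p,d=bot.read_camera("side"); cv2.imwrite("pics/s1.png",cv2.resize(p[150:384,100:330],None,fx=2.5,fy=2.5)[...,::-1])
E
```

```text
shift [0.05 0.06 8.53] yang 41.7 twist -0.0 q6deg -58.8 F [ 0.   0.5 -0.4] tz [-0.04 -0.03  0.01] tilt [-0.  0. -1.] pos [ 0.5389 -0.1401  0.2313] t 1.9 w 0.993 g 0.0
```

View pics/s1.png

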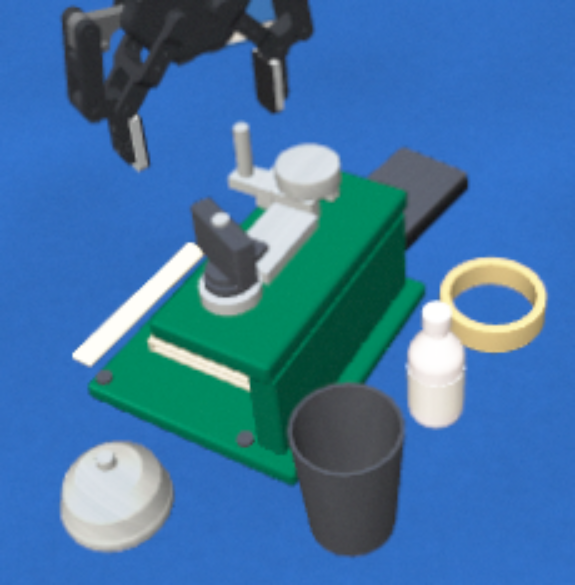

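The open gripper stands above the nut bar near (225,240), clear of everything. I will go down and grip across the bar.

>>> step_arm(motion=[[8.5,0.05,0.05,3,0],[8.5,0.05,0.05,6,0],[8.5,0.05,0.05,8,0],[8.5,0.05,0.05,8.5,0],[8.5,0.05,0.05,8.5,0],[0,0.05,0.05,8.5,0],[0,0.05,0.05,8.5,0],[0,0.05,0.05,8.5,0],[0,0.05,0.05,8.5,0],[0,0.05,0.05,8.5,0],[0,0.05,0.05,8.5,0],[0,0.05,0.05,8.5,0],[0,0.05,0.05,8.5,0],[0,0.05,0.05,8.5,0],[0,0.05,0.05,8.5,0]], force=40)

```text
time: 3.45
tool_pos: [0.5395, -0.139, 0.1469]
tcp_rot: [1.283, 2.867, -0.0]
wrist_force: [-1.5, -0.7, 5.4]
width: 0.176
grip_force: 44.7
```

```bash
python3 - <<'E'
from h import *
go(.539,-.1393,.146,41.7)
E
```

```text
shift [ 0.02 -0.06  0.09] yang 41.8 twist 0.1 q6deg -58.8 F [-1.5 -0.7  5.4] tz [-0.09  0.26  0.23] tilt [ 0.001 -0.    -1.   ] pos [ 0.5395 -0.139   0.1469] t 3.45 w 0.176 g 44.7
```

>>> step_arm(motion=[[0,0,0,-0.01,6],[0,0,0,-0.03,14],[0,0,0,-0.05,22],[0,0,0,-0.07,30],[0,0,0,-0.07,30],[0,0,0,-0.07,30]], force=60)

```text
time: 4.05
tool_pos: [0.5398, -0.1388, 0.1476]
tcp_rot: [1.979, 2.439, 0.002]
wrist_force: [-0.2, -1.2, 5.9]
width: 0.18
grip_force: 62.0
```

```bash
python3 - <<'E'
from h import *
go(.539,-.1393,.146,41.7)
E
```

```text
shift [-0.03 -0.09  0.16] yang 11.9 twist -29.8 q6deg -28.9 F [-0.2 -1.2  5.9] tz [ 0.01  0.06 -0.19] tilt [ 0.001  0.    -1.   ] pos [ 0.5398 -0.1388  0.1476] t 4.05 w 0.18 g 62.0
```

>>> step_arm(motion=[[0,0,0,-0.02,8],[0,0,0,-0.04,16],[0,0,0,-0.05,24],[0,0,0,-0.07,32],[0,0,0,-0.09,40],[0,0,0,-0.11,48],[0,0,0,-0.12,56],[0,0,0,-0.14,64],[0,0,0,-0.16,72],[0,0,0,-0.18,80],[0,0,0,-0.2,88],[0,0,0,-0.21,96],[0,0,0,-0.23,104],[0,0,0,-0.25,112],[0,0,0,-0.27,120],[0,0,0,-0.28,128],[0,0,0,-0.3,136],[0,0,0,-0.32,144],[0,0,0,-0.34,152],[0,0,0,-0.36,160]])

```text
time: 6.05
tool_pos: [0.5404, -0.1403, 0.1512]
tcp_rot: [2.742, -1.531, 0.006]
wrist_force: [1.4, -4.2, 3.9]
width: 0.176
grip_force: 61.7
```

```bash
python3 - <<'E'
from h import *
go(.539,-.1393,.146,41.7)
E
```

```text
shift [-0.16  0.07  0.52] yang -148.3 twist -190.0 q6deg 131.3 F [ 1.4 -4.2  3.9] tz [-0.61 -0.05  0.33] tilt [ 0.003 -0.003 -1.   ] pos [ 0.5404 -0.1403  0.1512] t 6.05 w 0.176 g 61.7
```

>>> step_arm(motion=[[8.5,0,0,0,0],[8.5,0,0,0,0],[8.5,0,0,0,0],[8.5,0,0,0,0],[8.5,0,0,0,0],[8.5,0,0,0,0],[8.5,0,0,-3,0],[8.5,0,0,-5,0],[8.5,0,0,-5,-8],[8.5,0,0,-5,-16],[8.5,0,0,-5,-24],[8.5,0,0,-5,-32],[8.5,0,0,-5,-40],[8.5,0,0,-5,-48],[8.5,0,0,-5,-56],[8.5,0,0,-5,-64],[8.5,0,0,-5,-72],[8.5,0,0,-5,-80],[8.5,0,0,-5,-88],[8.5,0,0,-5,-96]])

```text
time: 8.05
tool_pos: [0.5391, -0.1388, 0.2006]
tcp_rot: [-2.969, -1.026, 0.0]
wrist_force: [-0.3, 0.5, -0.8]
width: 0.991
grip_force: 0.0
```

>>> step_arm(motion=[[8.5,0,0,0,-8],[8.5,0,0,0,-16],[8.5,0,0,0,-24],[8.5,0,0,0,-32],[8.5,0,0,0,-40],[8.5,0,0,0,-48],[8.5,0,0,0,-56],[8.5,0,0,0,-64],[8.5,0,0,0,-72],[8.5,0,0,0,-80],[8.5,0,0,0,-84],[8.5,0,0,0,-84],[8.5,0,0,0,-84]])

```text
time: 9.35
tool_pos: [0.5392, -0.1388, 0.2006]
tcp_rot: [-1.531, -2.743, -0.0]
wrist_force: [-0.4, -0.6, -0.6]
width: 0.992
grip_force: 0.0
```

```bash
python3 - <<'E'
from h import *
go(.5395,-.1393,.151,31.7)
a=bot.read_camera("top")[1]; b=bot.read_camera("side")[1]
try: bar(a,b)
except Exception as e: print(e)
E
```

```text
shift [-0.06  0.    4.96] yang 31.7 twist -0.0 q6deg -48.7 F [-0.4 -0.6 -0.6] tz [ 0.01  0.01 -0.01] tilt [-0.  0. -1.] pos [ 0.5392 -0.1388  0.2006] t 9.35 w 0.992 g 0.0
top 66 h 0.1826 ((529.8333129882812, -124.64640808105469), (14.844696044921875, 22.762557983398438), 30.091712951660156) pca 124.3
side 237 h 0.1817 ((542.6741943359375, -140.510986328125), (16.013164520263672, 58.87332534790039), 31.361385345458984) pca 121.9
```

The bar now lies at 122° and is about 4 mm higher, so it turned the full 190°. I will regrip and turn about 70° more.

>>> step_arm(motion=[[8.5,0,0,3,0],[8.5,0,0,4.9,0],[8.5,0,0,4.9,0],[0,0,0,4.9,0],[0,0,0,4.9,0],[0,0,0,4.9,0],[0,0,0,4.9,0],[0,0,0,4.9,0],[0,0,0,4.9,0],[0,0,0,4.9,0],[0,0,0,4.9,0],[0,0,0,4.9,0],[0,0,0,4.9,0]])

```text
time: 10.75
tool_pos: [0.5397, -0.1391, 0.1525]
tcp_rot: [1.529, 2.743, 0.0]
wrist_force: [-0.3, -0.3, 6.3]
width: 0.174
grip_force: 60.4
```

>>> step_arm(motion=[[0,0,0,-0.01,6],[0,0,0,-0.03,14],[0,0,0,-0.05,22],[0,0,0,-0.07,30],[0,0,0,-0.08,38],[0,0,0,-0.1,46],[0,0,0,-0.12,54],[0,0,0,-0.14,62],[0,0,0,-0.16,70],[0,0,0,-0.16,70],[0,0,0,-0.16,70]])

```text
time: 11.85
tool_pos: [0.5404, -0.1391, 0.1541]
tcp_rot: [2.823, 1.374, 0.003]
wrist_force: [2.4, 0.3, 4.1]
width: 0.174
grip_force: 60.6
```

```bash
python3 - <<'E'
from h import *
go(.5395,-.1393,.151,31.7)
E
```

```text
shift [-0.07 -0.06  0.31] yang -38.1 twist -69.8 q6deg 21.1 F [2.4 0.3 4.1] tz [-0.09 -0.29 -0.21] tilt [ 0.003 -0.001 -1.   ] pos [ 0.5404 -0.1391  0.1541] t 11.85 w 0.174 g 60.6
```

>>> step_arm(motion=[[8.5,0,0,0,0],[8.5,0,0,0,0],[8.5,0,0,0,0],[8.5,0,0,0,0],[8.5,0,0,0,0],[8.5,0,0,0,0],[8.5,0,0,-3,0],[8.5,0,0,-6,0],[8.5,0,0,-7,0],[8.5,0,0,-7,0]], force=25)

```text
time: 12.85
tool_pos: [0.5406, -0.1393, 0.2253]
tcp_rot: [2.824, 1.37, 0.005]
wrist_force: [0.4, -0.1, 0.2]
width: 0.995
grip_force: 0.0
```

```bash
python3 - <<'E'
from h import *
go(.5278,-.0204,.225,-84.5)
b=bot.read_camera("side")[1]; bar(b,b)
P=cloud("side",b).reshape(-1,3); q=P[(P[:,2]>.145)&(np.hypot(*(P[:,:2]-[.528,-.0206]).T)<.02)&(P[:,2]<.175)]
print(len(q),q.min(0),q.max(0),q.mean(0))
E
```

```text
shift [ 8.55 -8.36  0.01] yang -38.2 twist 46.3 q6deg 21.2 F [ 0.4 -0.1  0.2] tz [ 0.02 -0.03  0.02] tilt [ 0.004 -0.001 -1.   ] pos [ 0.5406 -0.1393  0.2253] t 12.85 w 0.995 g 0.0Traceback (most recent call last):
  File "<stdin>", line 3, in <module>
  File "h.py", line 31, in bar
    h=np.percentile(q[:,2],90); t=q[abs(q[:,2]-h)<.004]; r=cv2.minAreaRect((t[:,:2]*1000).astype(np.float32))
    return _quantile_unchecked(
        a, q, axis, out, overwrite_input, method, keepdims, weights)
    return _ureduce(a,
                    func=_quantile_ureduce_func,
    ...<5 lines>...
                    overwrite_input=overwrite_input,
                    method=method)
    r = func(a, **kwargs)
    result = _quantile(arr,
                       quantiles=q,
    ...<2 lines>...
                       out=out,
                       weights=wgt)
    slices_having_nans = np.isnan(arr[-1, ...])
                                  ~~~^^^^^^^^^
IndexError: index -1 is out of bounds for axis 0 with size 0
```

>>> step_arm(motion=[[8.5,3,-3,0,8],[6,6,-6,0,16],[5,8.55,-8.35,0,24],[5,8.55,-8.35,0,32],[5,8.55,-8.35,0,40],[5,8.55,-8.35,0,46.3],[5,8.55,-8.35,0,46.3],[5,8.55,-8.35,0,46.3]])

```text
time: 13.7
tool_pos: [0.5256, -0.02, 0.2215]
tcp_rot: [-3.137, -0.153, 0.004]
wrist_force: [0.4, 0.8, -0.1]
width: 0.586
grip_force: 0.0
```

```bash
python3 - <<'E'
from h import *
go(.5278,-.0204,.138,-84.5)
p,b=bot.read_camera("side"); P=cloud("side",b).reshape(-1,3)
for c,r in(([.528,-.0206],.02),([.54,-.14],.04)):
    q=P[(P[:,2]>.145)&(np.hypot(*(P[:,:2]-c).T)<r)&(P[:,2]<.19)]
    if len(q): print(len(q),q.min(0),q.max(0),q.mean(0))
cv2.imwrite("pics/s2.png",cv2.resize(p[150:384,100:330],None,fx=2.5,fy=2.5)[...,::-1])
E
```

```text
shift [0.24 0.07 8.35] yang -84.4 twist 0.1 q6deg 79.5 F [ 0.4  0.8 -0.1] tz [0.   0.   0.02] tilt [-0.003  0.    -1.   ] pos [ 0.5256 -0.02    0.2215] t 13.7 w 0.586 g 0.0
73 [ 0.52581695 -0.02869632  0.14500205] [ 0.53758587 -0.01913459  0.16757308] [ 0.53248692 -0.02490087  0.15767512]
800 [ 0.51931579 -0.16830112  0.14500404] [ 0.56564258 -0.11380721  0.18560684] [ 0.54379313 -0.14558749  0.16898261]
```

View pics/s2.png

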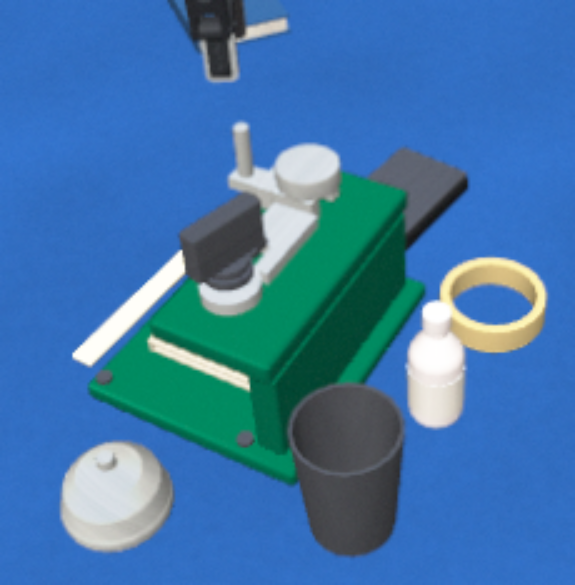

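The nut bar has risen clear of its washer, near (225,235), and the post stands at (242,150) under the gripper. I will go down and grip the post.

>>> step_arm(motion=[[5,0.2,0.05,2,0],[5,0.25,0.05,5,0],[5,0.25,0.05,8,0],[5,0.25,0.05,8.3,0],[5,0.25,0.05,8.3,0],[0,0.25,0.05,8.3,0],[0,0.25,0.05,8.3,0],[0,0.25,0.05,8.3,0],[0,0.25,0.05,8.3,0],[0,0.25,0.05,8.3,0],[0,0.25,0.05,8.3,0],[0,0.25,0.05,8.3,0]], force=25)

```text
time: 14.95
tool_pos: [0.5305, -0.021, 0.1421]
tcp_rot: [3.136, 0.15, 0.005]
wrist_force: [0.2, -3.4, 7.1]
width: 0.128
grip_force: 25.3
```

```bash
python3 - <<'E'
from h import *
s=bot.read_state(); M=R.from_rotvec(s["tcp_rot"]).as_matrix()
c=np.array([.5395,-.1393]); r=s["tool_pos"][:2]-c; print(np.linalg.norm(r),np.degrees(np.arctan2(r[1],r[0])))
go(.5278,-.0204,.138,-84.5)
for a in np.arange(.1,.81,.1):
    t=c+R.from_euler('z',a).as_matrix()[:2,:2]@r; d=M.T@np.r_[t-s["tool_pos"][:2],0]*100; print(a.round(2),d.round(2))
E
```

```text
0.11860878339282317 94.33102436951847
shift [-0.27 -0.09  0.41] yang -84.5 twist -0.0 q6deg 79.7 F [ 0.2 -3.4  7.1] tz [-0.58  0.03 -0.  ] tilt [ 0.003 -0.001 -1.   ] pos [ 0.5305 -0.021   0.1421] t 14.95 w 0.128 g 25.3
0.1 [-1.19  0.04 -0.  ]
0.2 [-2.36  0.19 -0.01]
0.3 [-3.51  0.46 -0.01]
0.4 [-4.64  0.84 -0.01]
0.5 [-5.71  1.34 -0.02]
0.6 [-6.74  1.94 -0.02]
0.7 [-7.69  2.64 -0.02]
0.8 [-8.58  3.43 -0.02]
```

>>> step_arm(motion=[[0,-0.6,0.01,0,-3],[0,-1.2,0.04,0,-6],[0,-1.8,0.1,0,-9],[0,-2.35,0.19,0,-11.5],[0,-2.95,0.32,0,-14.5],[0,-3.5,0.46,0,-17],[0,-4.1,0.64,0,-20],[0,-4.65,0.84,0,-23],[0,-5.2,1.08,0,-26],[0,-5.7,1.34,0,-29],[0,-6.25,1.63,0,-31.5],[0,-6.75,1.94,0,-34.5],[0,-7.2,2.28,0,-37],[0,-7.7,2.64,0,-40],[0,-7.7,2.64,0,-40],[0,-7.7,2.64,0,-40]])

```text
time: 16.55
tool_pos: [0.4568, -0.0546, 0.1421]
tcp_rot: [2.895, 1.212, 0.006]
wrist_force: [1.7, -2.7, 5.2]
width: 0.128
grip_force: 25.3
```

>>> step_arm(motion=[[5,0,0,0,0],[5,0,0,0,0],[5,0,0,0,0],[5,0,0,0,0],[5,0,0,0,0],[5,0,0,-3,0],[5,0,0,-6,0],[5,0,0,-9,0],[5,0,0,-9,0]])

```text
time: 17.45
tool_pos: [0.458, -0.0544, 0.2351]
tcp_rot: [2.893, 1.212, 0.012]
wrist_force: [0.2, -0.3, 0.7]
width: 0.585
grip_force: 0.0
```

```bash
python3 - <<'E'
from h import *
p,d=bot.read_camera("side"); C=cloud("side",d); q=C[(abs(C[...,2]-.151)<.002)&(np.hypot(C[...,0]-.579,C[...,1]+.0424)<.04)]
print("head",len(q),cv2.minEnclosingCircle((q[:,:2]*1000).astype(np.float32)))
go(.579,-.0424,.175,None)
cv2.imwrite("pics/s3.png",cv2.resize(p[120:354,100:330],None,fx=2.5,fy=2.5)[...,::-1])
E
```

```text
head 321 ((581.8889770507812, -43.251319885253906), 23.912010192871094)
shift [9.4  7.87 5.83] yang -44.5 twist None q6deg 34.7 F [ 0.2 -0.2  0. ] tz [-0.01  0.04  0.03] tilt [ 0.005 -0.001 -1.   ] pos [ 0.4567 -0.0541  0.2327] t 17.5 w 0.583 g 0.0
```

View pics/s3.png

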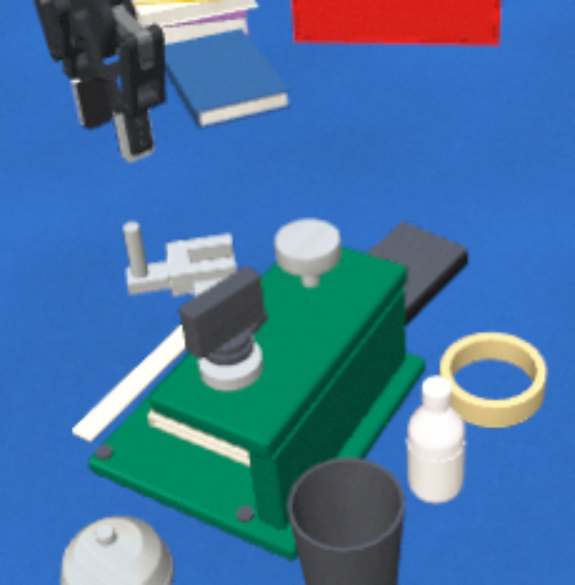

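The fork is swung out to the front (post at (132,250), prongs at (200,262)), the head at (308,245) stands free, and the nut bar is untouched. Next I shut the fingers and go above the head.

>>> step_arm(motion=[[0,3,2.5,0,0],[0,6,5,0,0],[0,9,7.5,0,0],[0,9.45,7.95,0,0],[0,9.45,7.95,0,0],[0,9.45,7.95,2,0],[0,9.45,7.95,4,0],[0,9.45,7.95,6,0],[0,9.45,7.95,6.5,0],[0,9.45,7.95,6.5,0],[0,9.45,7.95,6.5,0]])

```text
time: 18.6
tool_pos: [0.5778, -0.0424, 0.166]
tcp_rot: [2.897, 1.213, 0.001]
wrist_force: [1.0, -0.0, 0.3]
width: -0.002
grip_force: 0.0
```

```bash
python3 - <<'E'
from h import *
go(.580,-.043,.151,None)
E
```

```text
shift [0.11 0.2  1.5 ] yang -44.6 twist None q6deg 37.9 F [ 1.  -0.   0.3] tz [ 0.01 -0.02  0.02] tilt [ 0.001 -0.    -1.   ] pos [ 0.5778 -0.0424  0.166 ] t 18.6 w -0.002 g 0.0
```

>>> step_arm(motion=[[0,0.1,0.2,0.5,0],[0,0.1,0.2,1.0,0],[0,0.1,0.2,1.2,0],[0,0.1,0.2,1.4,0],[0,0.1,0.2,1.6,0],[0,0.1,0.2,1.8,0],[0,0.1,0.2,2.0,0],[0,0.1,0.2,2.2,0],[0,0.1,0.2,2.4,0],[0,0.1,0.2,2.6,0],[0,0.1,0.2,2.8,0],[0,0.1,0.2,2.8,0]])

```text
time: 19.8
tool_pos: [0.5801, -0.043, 0.1384]
tcp_rot: [2.898, 1.214, 0.0]
wrist_force: [-3.7, 0.1, 9.7]
width: -0.003
grip_force: 4.7
```

>>> step_arm(motion=[[0,0,0,0.1,0],[0,0,0,0.2,0],[0,0,0,0.3,0],[0,0,0,0.4,0],[0,0,0,0.5,0],[0,0,0,0.5,0]])

```text
time: 20.4
tool_pos: [0.5801, -0.043, 0.1339]
tcp_rot: [2.897, 1.214, 0.0]
wrist_force: [-5.1, 0.9, 11.5]
width: 0.002
grip_force: 5.7
```

>>> step_arm(motion=[[0,0,0,0.05,0],[0,0,0,0.1,0],[0,0,0,0.15,0],[0,0,0,0.15,0]])

```text
time: 20.8
tool_pos: [0.5802, -0.043, 0.133]
tcp_rot: [2.897, 1.214, 0.001]
wrist_force: [-6.7, 0.9, 13.3]
width: 0.004
grip_force: 6.7
```

>>> step_arm(motion=[[0,0,0,0.05,0],[0,0,0,0.1,0],[0,0,0,0.1,0]])

```text
time: 21.1
tool_pos: [0.5802, -0.043, 0.133]
tcp_rot: [2.897, 1.214, 0.001]
wrist_force: [-8.7, 1.4, 18.2]
width: 0.003
grip_force: 9.0
```

The height holds at 0.133 m while the force climbs, so this is the stop. I will press a touch more, hold, and let it back up.

>>> step_arm(motion=[[0,0,0,0.05,0],[0,0,0,0.05,0],[0,0,0,0.05,0],[0,0,0,0.05,0],[0,0,0,0.05,0],[0,0,0,0.05,0],[0,0,0,0.05,0],[0,0,0,0.05,0],[0,0,0,0.05,0],[0,0,0,0.05,0]])

```text
time: 22.1
tool_pos: [0.5803, -0.043, 0.1329]
tcp_rot: [2.897, 1.214, 0.001]
wrist_force: [-8.8, 1.7, 20.2]
width: -0.001
grip_force: 10.1
```

>>> step_arm(motion=[[0,0,0,-0.3,0],[0,0,0,-0.6,0],[0,0,0,-0.9,0],[0,0,0,-1.2,0],[0,0,0,-1.5,0],[0,0,0,-1.8,0],[0,0,0,-2.2,0],[0,0,0,-3,0],[0,0,0,-5,0],[0,0,0,-8,0],[0,0,0,-12,0],[0,0,0,-12,0]])

```text
time: 23.3
tool_pos: [0.584, -0.0434, 0.2562]
tcp_rot: [2.892, 1.211, 0.016]
wrist_force: [1.2, -0.0, 0.6]
width: -0.0
grip_force: 0.0
```

```bash
python3 - <<'E'
from h import *
p,d=bot.read_camera("side"); C=cloud("side",d); q=C[(C[...,2]>.12)&(C[...,2]<.17)&(np.hypot(C[...,0]-.58,C[...,1]+.043)<.02)]
print("head z",np.percentile(q[:,2],[50,90]))
cv2.imwrite("pics/s4.png",cv2.resize(p[120:384,100:330],None,fx=2.2,fy=2.2)[...,::-1]); go(.58,-.043,.25)
E
```

```text
head z [0.15144272 0.15247844]
shift [-0.16 -0.21  0.33] yang -44.6 twist None q6deg 37.9 F [ 0.6 -0.3 -0.6] tz [ 0.05  0.01 -0.05] tilt [ 0.008 -0.001 -1.   ] pos [ 0.5826 -0.0433  0.2533] t 23.35 w 0.0 g 0.0
```

View pics/s4.png

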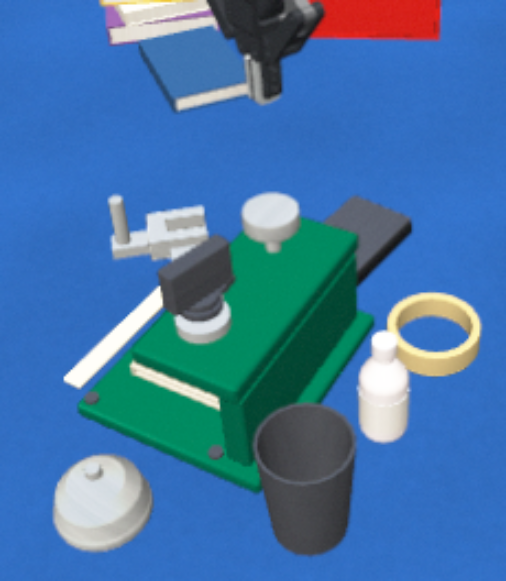

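The head is back up at 0.151 m, (270,215). The fork is still out at (160,230), the nut is still loose, the bystanders are where they were, and the arm is clear.

```bash
python3 -c "
from workcell import bot
print(bot.finish_job())"
```

```text
the job is handed in; nothing more can be done
None
```

I turned the nut 260° clockwise to loosen it and swung the fork out about 0.7 rad. I then pressed the plunger to its stop at about 20 N, held it for 1 s and let it come back up, and handed the job in with the arm clear at about 23 s.

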